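Pack the casting kit and lock its case

ROBOT

A 7-joint arm with a two-finger parallel gripper is mounted at the origin on the work surface; the furniture and walls round the work are solid. World frame = base frame: x ahead of the robot, y to its left, z up, the work surface at z = 0. Lengths are in mm, angles in rad, forces in N, time in s.
With the tool pointing down it reaches from about 425 to 950 mm from the base axis. Payload 4.7 kg.
Tool frame: the origin (TCP) lies between the finger pads; the fingertips stand ahead of it and the grasp point (between the pads) lies 2 mm behind it (ctrl.tips_ahead is the z of the fingertips in the tool frame, in mm); z points along the fingers, y is the direction in which the jaws open and shut (so a half turn about z gives the same grasp; the last joint's range is limited). The gripper opens to 85 mm and grips with 20 to 120 N. Pads are 22 mm wide; open, the fingers measure 114 mm over their backs; the gripper's body (76 mm by 85 mm) begins 54 mm behind the grasp point. The pads swing forward as they close: fully open they stand 13 mm farther back than shut.
Start: joints at [1.085, 0.469, -0.049, 1.532, 0.024, 1.141, -0.082], TCP at [297.773, -605.787, 248.335] pointing down, gripper open.
Joint ranges: [-2.59, 2.59], [-0.33, 1.99], [-1.39, 1.29], [0.1, 2.45], [-1.04, 4.18], [0.21, 1.99], [-2.66, 2.66]. Speed limits (rad/s): [2.57, 2.57, 3.14, 3.14, 3.14, 3.14, 3.14].

INTERFACE

Orientations are given as a unit quaternion [w, x, y, z].
In Python, from workcell import ctrl gives the robot as it stands.
- The arm moves only by the tool arm_command, never from a script. Its argument "plan" is one flat list of numbers, 7 for each row, row after row: the closure, from 0 (fully open) to 1 (shut), then the shift along the world's x, y, z in mm, then the turn, a rotation vector about the world's x, y, z in rad. In form: [hand, dx, dy, dz, wx, wy, wz, hand, dx, dy, dz, wx, wy, wz, ...]. A call has 1 to 5 rows; each row is the pose to reach, as a shift and turn from the pose commanded when the call began; what a row does not reach only later rows make up. A row lasts 1/10 s, in which the tool goes at most 50 mm and 8.59 degrees, less where a joint would pass 70% of its speed; a pose out of reach is approached as far as the arm can. A call with a gripper value outside its range is refused whole. The fingers move at their own pace and stop on an object; the grip force is fixed at half the most. Time passes only in rows, so rows that repeat a pose let the fingers close. It gives the time, the measured TCP pose, the force and the opening at its end, in the units of the state.
- ctrl.get_state(): the state, without advancing time (a new reading comes with each control period).
- ctrl.get_image(name): name is "side" or "top" or "wrist"; returns a dict with "image" (400x640x3 uint8, red, green, blue), "intrinsics" (3x3 intrinsics, pixels), "R" (3x3) and "t" (3): a world point X has camera coordinates R X + t. Camera axes: x right, y down, z forward; pixel columns grow to the right and rows downward; lengths in mm; the calibration is good to about 2 mm. A picture is of the moment at which its call begins. There is no depth.
- ctrl.job_done(): hands the job in, once; it reports no verdict.
The state is a dict: "clock": time; "joint_positions": joint angles; "dq": joint speeds; "joint_efforts": joint torques, N m; "tcp_pos": TCP position; "tcp_rot": TCP orientation; "contact_force": force on the tool from outside, world axes, zero at the start; "wrist_torque": the same for the moment, N m; "grip_width": finger opening in mm.
Only numpy, scipy, OpenCV 4.12 (cv2) and the standard library are available. Lean on these libraries where they do the work, as an engineer would, in place of code of your own. Each camera call takes 0.05 s, during which the arm holds its last target.

TASK

Pack the casting kit: lay the brass-bristled brush flat in the open case and tip the ingot mould, which stands on edge in there, down flat, so that nothing stands above the rim before you shut the lid. Then close the lid fully, feel for the angle at which the winged quarter-turn stud on its tab will push in, pressing gently and never forcing it, push it in, and turn it clockwise to its stop, so that it stays down with the wing lying parallel to the front of the case. Do not shift the dapping block, the dropper bottle or the roll of tape standing about.

Things in the scene. Friction and masses are not known exactly. Their poses are not given: they have to be found in the camera images.
- case: Grey flat case fixed to the bench, left of the robot. Origin: centre of its underside; +x from its front to the hinge side, +y along it to its left, z up. 170 (x) by 230 (y) mm, walls 5 mm, inner floor at z = 6 mm, rim at z = 34 mm. A divider along y (4 mm thick, x = -12 mm, top at z = 26 mm) leaves a front bay and a rear bay (x -10 to +80 mm), both 220 mm long.
- front_bay (a point): Middle of the front bay's floor: x = -47 mm, y = 0, z = 6 mm in the case's frame. The bay is 66 mm wide (x) and 220 mm long (y), 28 mm deep: room for the brush lying along y.
- lug_slot (a point): Centre of the slotted plate in the dark lug (46 by 56 mm) on the case's front: x = -108 mm, y = 0, z = 34 mm in the case's frame. The stud's cross pin goes through its slot. The slot's direction is not measured and hidden under the shut lid: somewhere between wing readings -0.1 and 0.9.
- lid (a joint): Lid hinge angle in rad: 0 shut on the rim, 1.57 upright, stop 1.9. Stiff hinge: the lid stays where it is left (0.4 N m of friction). Starts 1.35 to 1.5 open. The lid is 170 by 230 mm, 8 mm thick; shut, its top is 43 mm above the bench. A tab 52 mm wide in the middle of its free edge, reaching 216 mm from the hinge line, carries the stud.
- lid_hinge (a point): Middle of the hinge line: x = +87 mm, y = 0, z = 34 mm in the case's frame; the line runs along the case's y.
- lid_top (a point): Point on the lid's outer face 140 mm from the hinge line and 90 mm to the case's +y side, a clear place to push the lid shut; a dark screen leans some way behind the open lid. The face lies 8 mm outside the plane through the hinge line.
- wing_mid (a point): Middle of the stud's upright steel wing (44 mm long, 12 mm thick, 26 mm high), to be pinched across its 12 mm. With the lid shut it is at x = -108 mm, y = 0, z = 67 mm in the case's frame; the wing's lower edge then is at z = 54 mm, 11.5 mm above the tab (stud up). The point's x axis runs along the wing.
- wing (a joint): Turn of the wing in rad, growing clockwise seen from above on the shut lid; stops at -0.4 and 1.571. 0: wing along the case's x (fore-and-aft); 1.57, at the stop: along the case's y, parallel to the front = locked. It starts between -0.2 and 0.9; slight friction holds it.
- stud_push (a joint): How far the stud is pushed in, in m: 0 up, 0.0095 fully in. A spring pushes it up (1.5 to 3 N). On the shut lid its pin meets the slotted plate after about 1 mm and stops hard unless within about 0.1 rad of the slot's direction; lined up, it goes down the whole way. Turned on from there it is caught under the plate and stays at about 8 mm.
- cross_pin: The stud's cross pin under the lid's tab, a steel bar 26 mm long, 4 mm wide and high, parallel to the wing and 30 mm below the wing's middle; origin at its centre. It must not be forced on the slotted plate: 60 N is too much.
- mould: Dark ingot mould, 36 (x) by 100 (y) by 22 (z) mm, about 0.45 kg; origin: centre of its underside, z out of its grooved face. It starts on edge in the rear bay close behind the divider, length along the case, 36 mm high and 22 mm thick, 8 mm above the rim, groove to the front (its z along the case's -x). Pushed backward near its top it tips over flat, groove up.
- brush: Bench brush with a round wooden handle (13 mm thick) and brass bristles, 180 mm long along x (bristles at +x), 30 g, lying on the bench to the right of the grey drawer unit, which is 190 mm high and stands between it and the case. Origin below its middle, 7 mm under the handle's axis.
- brush_butt (a point): Butt end of the brush's handle, on its axis.
- brush_bristle (a point): Bristle end of the brush, on its axis.
- dapping_block: Bystander: brass-coloured cube with round hollows, 50 mm; origin under its centre.
- flux_dropper: Bystander: brown dropper bottle, 34 mm thick, 102 mm high; origin under its centre.
- tape: Bystander: roll of masking tape lying flat, 98 mm across, 25 mm high; origin under its centre.

How it is judged:
By the outcome, as a careful person would: the job done as asked, in the order asked, and still so for the second after the job is handed in, with the robot touching nothing.
It also fails if it takes over 72 s, if anything falls off the work surface, if the arm or the gripper's body presses on something with over 40 N, if the wrist force passes 120 N, or if a joint passes its speed limit or range.

## Working session

There is one attempt and no reset: what is moved stays moved. The work goes in short steps, Python scripts to look and compute and a tool call to move; the robot and the scene stay as the last step left them, time stands still between calls to the robot, and variables do not carry over. Pictures are saved under pics/ and viewed, and the job is handed in when it is done.

Besides the shell and the picture viewer there is one more tool, called as a command line: name --argument value ..., lists and objects as JSON in quotes. arm_command: Moves the arm, as the interface text tells. Its arguments: {"type":"object","properties":{"plan":{"type":"array"}},"required":["plan"]}

```bash
ls; mkdir -p pics; cat > h.py <<'E'
import numpy as np, cv2
from workcell import ctrl
def snap(n,fn):
    d=ctrl.get_image(n); cv2.imwrite('pics/'+fn+'.png',d['image'][:,:,::-1])
    np.savez('pics/'+fn+'.npz',**{k:np.array(v) for k,v in d.items()}); return d
def load(fn): return np.load('pics/'+fn+'.npz')
def ray(d,u,v):
    K,R,t=d['intrinsics'],d['R'],d['t']
    o=-R.T@t; r=R.T@np.linalg.solve(K,[u,v,1.]); return o,r/np.linalg.norm(r)
def onz(d,u,v,z):
    o,r=ray(d,u,v); return o+r*(z-o[2])/r[2]
def tri(a,b):
    (o1,r1),(o2,r2)=a,b
    A=np.stack([r1,-r2],1); s=np.linalg.lstsq(A,o2-o1,rcond=None)[0]
    p,q=o1+r1*s[0],o2+r2*s[1]; return (p+q)/2,np.linalg.norm(p-q)
def proj(d,X):
    c=d['R']@np.array(X,float)+d['t']; p=d['intrinsics']@c; return p[:2]/p[2]
E
python3 - <<'E'
from h import *
for n in('side','top','wrist'):
    d=snap(n,n+'0'); print(n,-d['R'].T@d['t'])
print(ctrl.get_state(),ctrl.tips_ahead)
E
```

```text
pics
side [ 732.28232388 -425.25009452 1003.76896409]
top [2.85374812e+02 1.30919082e+00 1.70186341e+03]
wrist [ 362.37563712 -573.04300035  373.23614991]
{'clock': 0.15, 'joint_positions': array([ 1.08510844,  0.46927773, -0.04859956,  1.53340649,  0.0241366 ,
        1.1410113 , -0.08232045]), 'dq': array([-0.0006084 , -0.0028391 ,  0.00085577, -0.0055168 ,  0.00256172,
       -0.00054776,  0.00069208]), 'joint_efforts': array([-2.08488177e-04, -5.10765481e+01, -4.70240694e-02, -2.37977475e+01,
        1.07051947e-02,  5.40798996e-03, -3.04712023e-05]), 'tcp_pos': array([ 297.54728   , -605.41488098,  247.49349453]), 'tcp_rot': array([-7.28447178e-04,  9.74028256e-01,  2.26425223e-01, -2.09756507e-04]), 'contact_force': array([-0.33891625,  0.01571346, -0.0790308 ]), 'wrist_torque': array([0.02906418, 0.00744091, 0.0117735 ]), 'grip_width': 85.5305068479773} 17.0
```

View pics/top0.png

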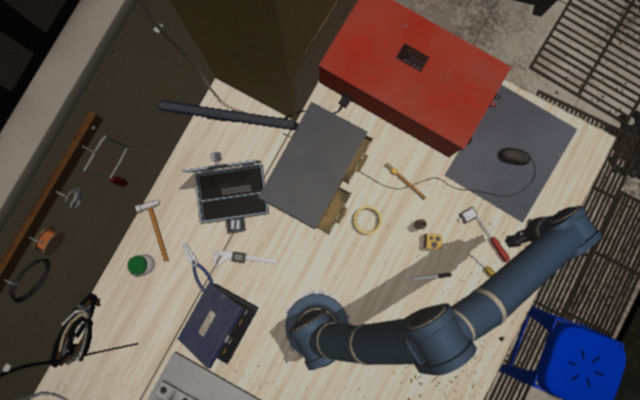

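View pics/side0.png

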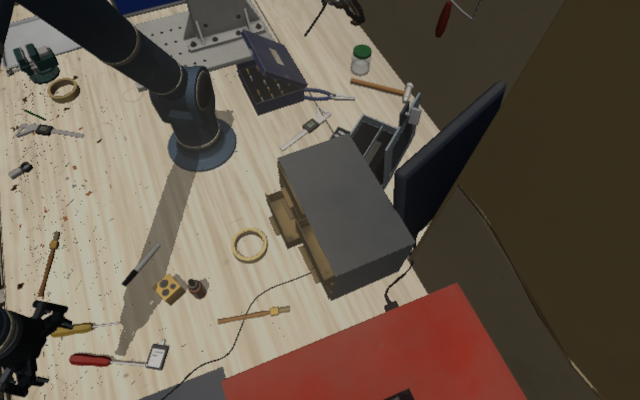

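View pics/wrist0.png

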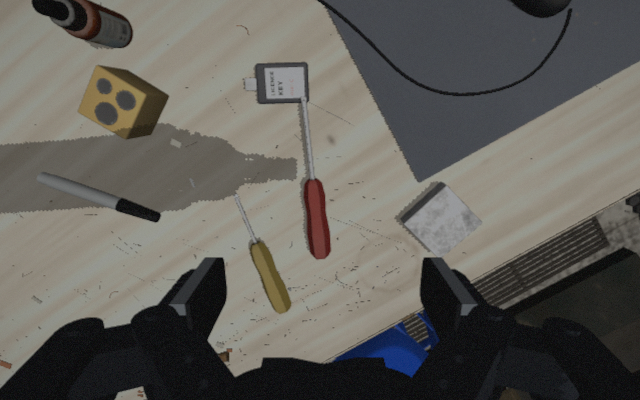

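The top view shows the case around (232,192), the brush around (405,182), the tape at (367,220) and the drawer unit at (318,165). The side view shows the brush at (255,314) and the case half hidden at (380,145). I'll enlarge these.

```bash
python3 - <<'E'
from h import *
a=cv2.imread('pics/top0.png'); s=cv2.imread('pics/side0.png')
cv2.imwrite('pics/top0c.png',cv2.resize(a[140:245,170:280],None,fx=5,fy=5,interpolation=cv2.INTER_CUBIC))
cv2.imwrite('pics/side0c.png',cv2.resize(s[70:200,320:440],None,fx=4.5,fy=4.5,interpolation=cv2.INTER_CUBIC))
cv2.imwrite('pics/br.png',np.hstack([cv2.resize(a[150:215,370:440],(560,520),interpolation=cv2.INTER_CUBIC)]))
d=load('top0')
for n,u,v,z in [('base',315,320,0),('brush butt',388,165,7),('brush br',423,198,7),('tape',367,220,25),('case BL',200,222,34),('case BR',268,213,34),('drop',419,225,100),('cube',433,242,50),('drawer',263,200,190),('drawer',331,233,190),('drawer2',366,136,190),('lidtop',195,165,200),('lidtop',263,160,200),('screen',160,105,200),('screen',297,125,200)]:
    print(n,onz(d,u,v,z).round())
E
```

```text
base [18.  3.  0.]
brush butt [ 538. -260.    7.]
brush br [ 422. -375.    7.]
tape [ 350. -180.   25.]
case BL [356. 382.  34.]
case BR [381. 153.  34.]
drop [ 327. -338.  100.]
cube [ 271. -393.   50.]
drawer [412. 154. 190.]
drawer [307. -51. 190.]
drawer2 [ 603. -167.  190.]
lidtop [523. 359. 200.]
lidtop [534. 151. 200.]
screen [713. 466. 200.]
screen [640.  45. 200.]
```

View pics/top0c.png

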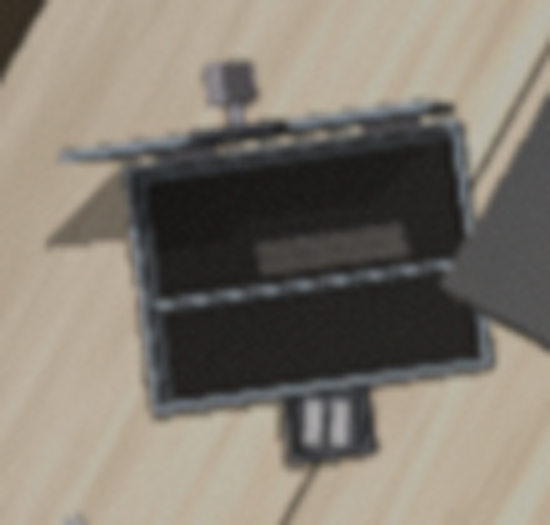

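View pics/side0c.png

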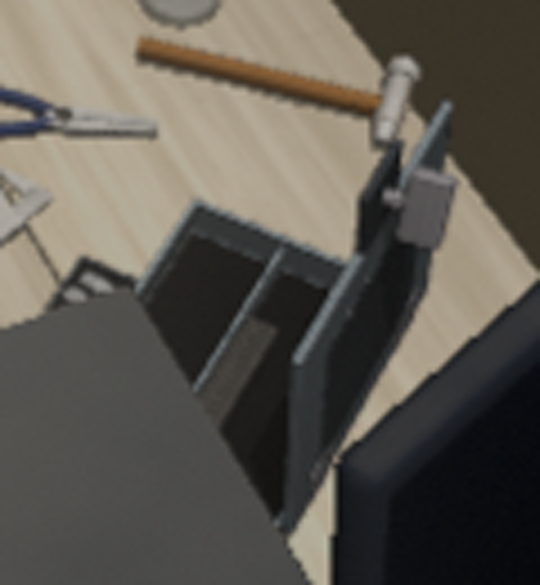

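View pics/br.png

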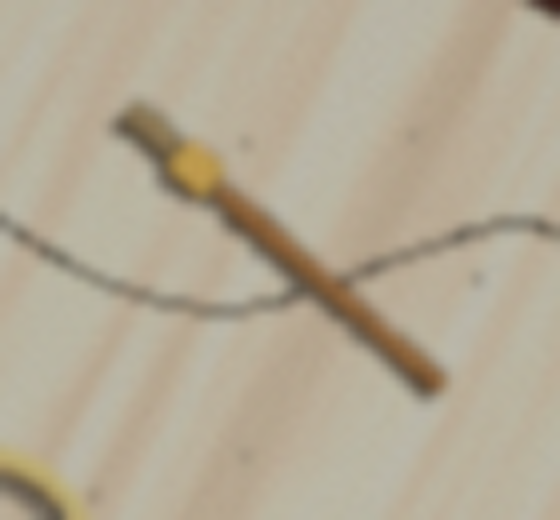

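```bash
python3 - <<'E'
from h import *
t=load('top0');s=load('side0');w=load('wrist0')
print('butt',tri(ray(t,424.4,198.5),ray(s,219,321.5)));print('br',tri(ray(t,386,164),ray(s,290,309.5)))
print('mid proj tool axes'); 
from scipy.spatial.transform import Rotation as Ro
q=ctrl.get_state()['tcp_rot'];R=Ro.from_quat(np.r_[q[1:],q[0]]).as_matrix()
print('cam z in tool',R.T@w['R'][2],'cam x in tool',R.T@w['R'][0]); o=-w['R'].T@w['t']; print('cam pos in tool',R.T@(o-ctrl.get_state()['tcp_pos'])); print(w['intrinsics'])
print([ (n,onz(w,u,v,z).round()) for n,u,v,z in [('cube top',125,88,50),('cap',50,10,100)]])
E
python3 -c "
from workcell import ctrl;print([a for a in dir(ctrl) if a[0]!='_'])"
```

```text
butt (array([ 420.57629528, -379.69300654,    3.76375053]), np.float64(2.0713352160253424))
br (array([ 543.71044835, -252.13901962,    2.74397186]), np.float64(3.7857474345427202))
mid proj tool axes
cam z in tool [-2.85229951e-01  2.34860364e-04  9.58459086e-01] cam x in tool [-1.96500935e-04  9.99999935e-01 -3.03516660e-04]
cam pos in tool [  72.4500551    -0.64785463 -125.74752373]
[[331.22445144   0.         322.90959497]
 [  0.         331.22445144 200.79799607]
 [  0.           0.           1.        ]]
[('cube top', array([ 293., -403.,   50.])), ('cap', array([ 332., -364.,  100.]))]
['MotionError', 'get_image', 'get_state', 'job_done', 'tips_ahead']
```

arm_command --plan '[0,25,40,0,0,0,0.08,0,50,80,0,0,0,0.16,0,75,120,0,0,0,0.25,0,100,160,0,0,0,0.33,0,115,190,0,0,0,0.33]'

```text
clock: 0.65
tcp_pos: [414.9, -412.2, 248.2]
tcp_rot: [-0.0, 0.923, 0.386, 0.001]
contact_force: [0.5, -0.1, -0.4]
grip_width: 85.5
```

```bash
python3 - <<'E'
from h import *
snap('wrist','w1')
E
```

```text
(no output)
```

View pics/w1.png

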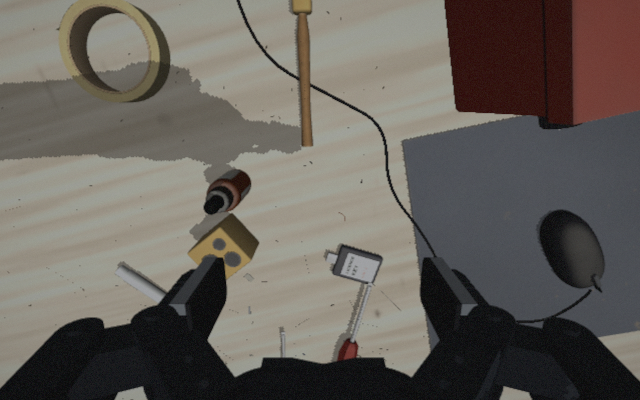

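arm_command --plan '[0,15,25,-25,0,0,0,0,30,50,-50,0,0,0,0,45,75,-75,0,0,0,0,55,95,-100,0,0,0,0,55,95,-100,0,0,0]'

```text
clock: 1.2
tcp_pos: [467.4, -316.0, 144.9]
tcp_rot: [-0.004, 0.922, 0.386, -0.001]
contact_force: [-0.3, -0.8, -0.1]
grip_width: 85.3
```

```bash
python3 - <<'E'
from h import *
snap('wrist','w2')
E
```

```text
(no output)
```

View pics/w2.png

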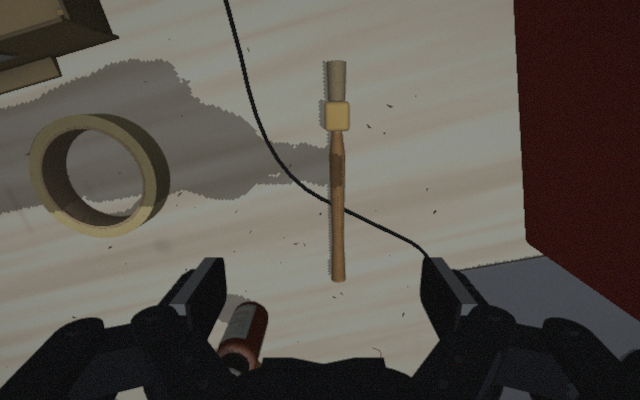

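The brush is clear of everything: butt at (338,281) in w2 and (307,146) in w1, bristle tip at (336,61) in w2. The dropper at (240,335) stands close to the left finger.

```bash
python3 - <<'E'
from h import *
a=load('w1');b=load('w2')
print('butt',tri(ray(a,307.5,146),ray(b,338.5,281)))
print('ferr',tri(ray(a,303,12),ray(b,337,131)))
B=onz(b,338.5,278,7);T=onz(b,336,63,7);print(B,T,np.linalg.norm(T-B),np.degrees(np.arctan2(*(T-B)[[1,0]])))
print('bottle base?',onz(b,258,300,0),onz(b,235,352,102), onz(a,243,180,0),onz(a,214,202,102)); M=(B+T)/2; print(M, M-ctrl.get_state()['tcp_pos'])
E
```

```text
butt (array([ 421.40981518, -380.53370176,   11.12695837]), np.float64(0.7567071478298707))
ferr (array([ 510.69086186, -286.08208696,   12.31036732]), np.float64(1.2603343246766885))
[ 421.61924574 -380.00760166    7.        ] [ 543.65525022 -250.11877634    7.        ] 178.2242781856165 46.78540499903143
bottle base? [ 349.05119667 -347.00664983    0.        ] [ 375.47754138 -330.71540907  102.        ] [ 339.47634158 -356.39422295    0.        ] [ 341.56748881 -352.779797    102.        ]
[ 482.63724798 -315.063189      7.        ] [  15.25866538    3.92508103 -139.7347867 ]
```

arm_command --plan '[0.5,8,-2,-40,0,0,0.024,0.5,8,-2,-80,0,0,0.024,0.5,8,-2,-110,0,0,0.024,0.5,8,-2,-124,0,0,0.024,0.5,8,-2,-125,0,0,0.024]'

```text
clock: 1.75
tcp_pos: [474.7, -323.9, 22.5]
tcp_rot: [-0.001, 0.919, 0.394, -0.001]
contact_force: [-0.2, 0.6, -0.0]
grip_width: 43.1
```

arm_command --plan '[1,0,0,0,0,0,0,1,0,0,0,0,0,0,1,0,0,0,0,0,0,1,0,0,0,0,0,0,1,0,0,0,0,0,0]'

```text
clock: 2.25
tcp_pos: [476.9, -323.8, 25.5]
tcp_rot: [0.002, 0.919, 0.394, 0.001]
contact_force: [-0.9, -0.2, 6.5]
grip_width: 8.0
```

```bash
python3 - <<'E'
from h import *
snap('wrist','w3');s=ctrl.get_state();print(s['tcp_pos'],s['grip_width'],s['contact_force'])
E
```

```text
[ 476.95651873 -323.83511847   25.52476372] 7.771527388598798 [-1.14795402  0.0644216   6.48421041]
```

View pics/w3.png

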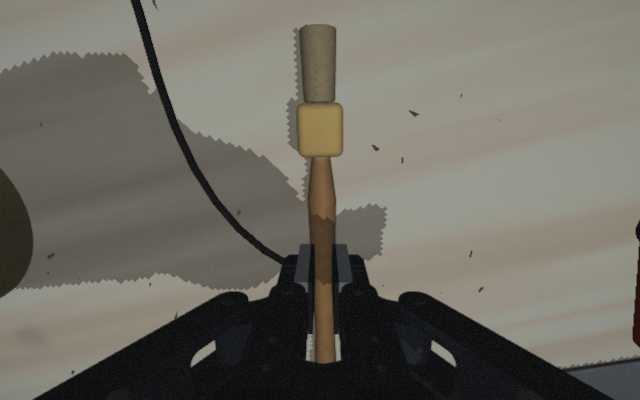

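arm_command --plan '[1,0,0,10,0,0,0,1,0,0,25,0,0,0,1,0,0,40,0,0,0,1,0,0,40,0,0,0]'

```text
clock: 2.7
tcp_pos: [477.5, -323.8, 66.5]
tcp_rot: [0.002, 0.919, 0.394, 0.002]
contact_force: [1.2, 0.1, 0.1]
grip_width: 7.7
```

```bash
python3 - <<'E'
from h import *
snap('wrist','w4');snap('side','s4');s=ctrl.get_state();print(s['tcp_pos'],s['grip_width'],s['contact_force'])
a=cv2.imread('pics/w4.png');b=cv2.imread('pics/s4.png')
cv2.imwrite('pics/c4.png',np.hstack([a[:, 150:500],cv2.resize(b[250:370,180:330],(450,400))]))
E
```

```text
[ 476.06055212 -323.00196859   64.21139303] 7.85958082257672 [ 0.38030651  0.3209815  -0.14284808]
```

View pics/c4.png

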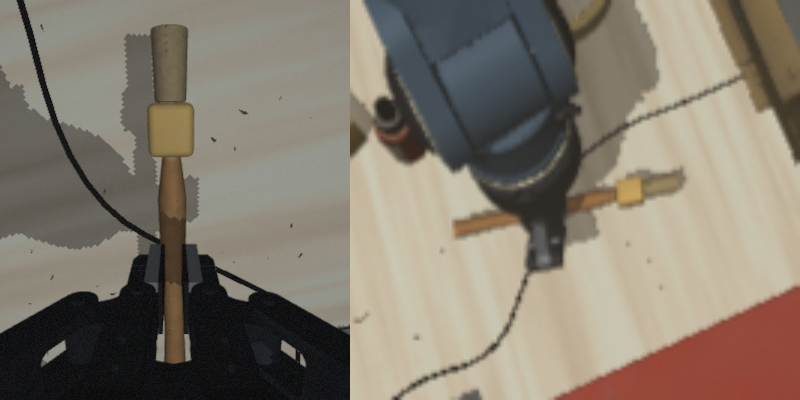

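```bash
python3 - <<'E'
from h import *
a=load('w4');b=load('s4');c=load('w3')
print(tri(ray(a,319,26),ray(b,291,303.4)))
print(tri(ray(a,320.5,130),ray(b,(630-350)/3+180,190/3.333+250)))
for z in (40,45,50,55): print(z,proj(b,onz(a,319,26,z)),(proj(b,onz(a,319,26,z))-[180,250])*[3,3.333]+[350,0])
# tip locations in w4: pad top corner
from scipy.spatial.transform import Rotation as Ro
p=np.array([476.06,-323.0,64.2]);R=Ro.from_quat([.919,.394,.002,.002]).as_matrix()
for x in(-11,11):
  for z in (17,25): print(x,z,proj(a,p+R@[x,4,z]),proj(a,p+R@[x,-4,z]))
E
```

```text
(array([ 546.21931592, -247.17061645,   47.72216592]), np.float64(3.310950854190396))
(array([ 518.63848742, -278.26418256,   52.58210244]), np.float64(0.7136977047313261))
40 [290.78988605 305.11983956] [682.36965815 183.71442526]
45 [290.30372731 304.66203308] [680.91118193 182.18855624]
50 [289.81302756 304.19995041] [679.43908267 180.6484347 ]
55 [289.31772287 303.73353136] [677.95316862 179.09386002]
-11 17 [328.96014476 280.40166305] [312.71681539 280.40470387]
-11 25 [328.6701464  272.38829516] [313.15580432 272.39071981]
11 17 [329.22543287 239.08132166] [312.32985092 239.08179082]
11 25 [328.91197138 232.68652711] [312.80367848 232.68657694]
```

arm_command --plan '[1,0,0,-20,0,0,0,1,0,0,-38,0,0,0,0.6,0,0,-38,0,0,0,0.6,-1,0,-40,0,0,0,0.6,-1,0,-44,0,0,0]'

```text
clock: 3.3
tcp_pos: [474.3, -322.7, 18.8]
tcp_rot: [-0.0, 0.919, 0.394, -0.0]
contact_force: [0.7, -0.1, -0.1]
grip_width: 34.3
```

arm_command --plan '[0.6,0,0,0,0,0,0,1,0,0,0,0,0,0,1,0,0,0,0,0,0,1,0,0,0,0,0,0,1,0,0,0,0,0,0]'

```text
clock: 3.8
tcp_pos: [474.8, -322.8, 19.4]
tcp_rot: [0.0, 0.919, 0.394, 0.0]
contact_force: [-0.1, 0.2, 0.1]
grip_width: 10.0
```

```bash
python3 - <<'E'
from h import *
snap('wrist','w5');s=ctrl.get_state();print(s['tcp_pos'],s['grip_width'],s['contact_force'])
E
```

```text
[ 474.77686087 -322.80772116   19.35882547] 10.159616659791045 [-0.2339492  -0.85849031  0.81996517]
```

View pics/w5.png

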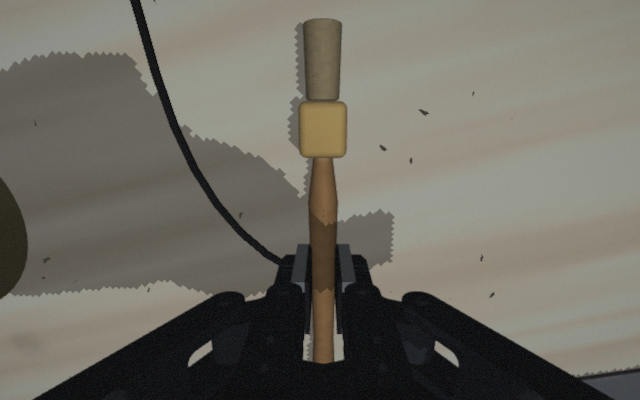

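```bash
python3 - <<'E'
from h import *
t=load('top0')
P=[onz(t,170+u/5,140+v/5,34) for u,v in [(154,414),(494,368),(128,168),(463,122)]]
for p in P: print(p.round(1))
print(np.linalg.norm(P[0]-P[1]),np.linalg.norm(P[0]-P[2]),np.linalg.norm(P[1]-P[3]), sum(P)/4)
for a,b in((1,0),(3,2)): d=P[b]-P[a]; print(np.degrees(np.arctan2(-d[0],d[1])))
E
```

```text
[353.1 379.5  34. ]
[378.8 150.5  34. ]
[520.1 396.3  34. ]
[546.1 168.9  34. ]
230.4366053783693 167.81739461408765 168.37155552897607 [449.51567471 273.80101567  34.        ]
6.402374971916506
6.543747695056031
```

arm_command --plan '[1,0,0,50,0,0,0,1,0,0,100,0,0,0,1,0,0,150,0,0,0,1,0,0,200,0,0,0,1,0,10,250,0,0,0]'

```text
clock: 4.35
tcp_pos: [474.1, -314.1, 270.6]
tcp_rot: [0.001, 0.919, 0.393, 0.0]
contact_force: [0.9, -0.6, -0.8]
grip_width: 10.4
```

arm_command --plan '[1,0,45,20,0,0,0.05,1,0,90,20,0,0,0.1,1,0,135,20,0,0,0.15,1,0,180,20,0,0,0.2,1,0,225,20,0,0,0.25]'

```text
clock: 4.85
tcp_pos: [474.3, -86.2, 288.6]
tcp_rot: [0.0, 0.862, 0.507, 0.0]
contact_force: [1.4, -0.0, -0.7]
grip_width: 10.1
```

arm_command --plan '[1,-10,45,0,0,0,0.08,1,-20,90,0,0,0,0.16,1,-30,135,0,0,0,0.24,1,-40,180,0,0,0,0.32,1,-50,225,0,0,0,0.4]'

```text
clock: 5.35
tcp_pos: [423.8, 138.6, 288.5]
tcp_rot: [0.001, 0.744, 0.668, 0.0]
contact_force: [0.5, 1.6, -0.7]
grip_width: 10.3
```

```bash
python3 - <<'E'
from h import *
snap('wrist','w6');s=ctrl.get_state();print(s['tcp_pos'],s['grip_width'],s['contact_force'])
E
```

```text
[421.41461328 147.07316562 289.20566302] 10.388307692770194 [-1.18010932  6.66907358  0.1315095 ]
```

View pics/w6.png

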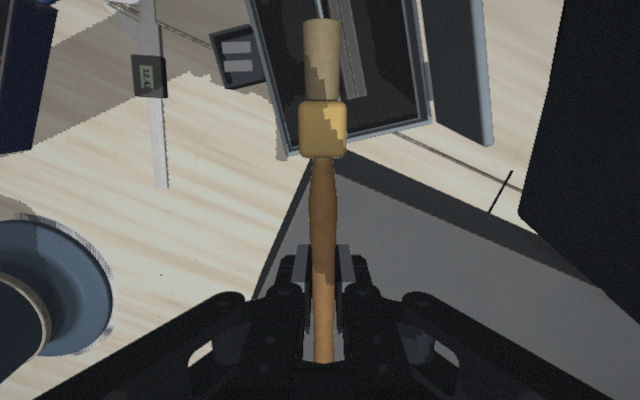

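arm_command --plan '[1,-6,40,0,0,0,0.07,1,-12,75,0,0,0,0.14,1,-17,100,0,0,0,0.2,1,-21,121,0,0,0,0.22,1,-21,121,0,0,0,0.22]'

```text
clock: 5.9
tcp_pos: [402.5, 260.8, 288.5]
tcp_rot: [-0.001, 0.665, 0.747, 0.001]
contact_force: [0.8, -0.2, -0.7]
grip_width: 10.2
```

```bash
python3 - <<'E'
from h import *
snap('wrist','w7');s=ctrl.get_state();print(s['tcp_pos'],s['tcp_rot'],s['grip_width'],s['contact_force'])
E
```

```text
[403.21720318 258.77772749 288.277997  ] [-1.43784191e-04  6.66247906e-01  7.45730315e-01 -7.40738541e-05] 10.560989739075152 [-0.6535412  -0.24892822 -0.37038384]
```

View pics/w7.png

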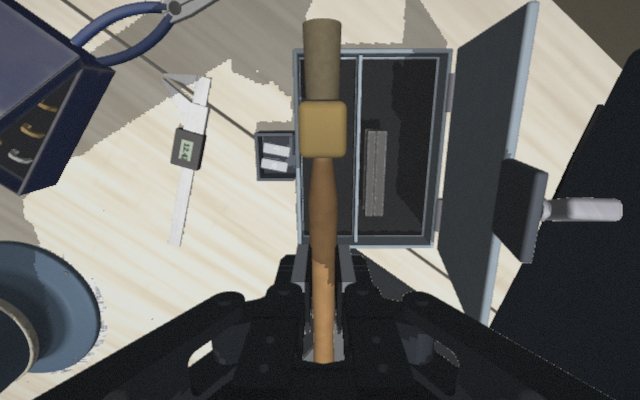

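```bash
python3 - <<'E'
from h import *
w=load('w7')
for u,v in [(293.5,49.5),(452,50),(299,248),(434,247)]: print(onz(w,u,v,34).round(1))
print('div',onz(w,358,60,26),onz(w,357.5,235,26))
a=cv2.imread('pics/w7.png')
cv2.imwrite('pics/w7c.png',np.hstack([cv2.resize(a[120:190,245:305],(480,560),interpolation=cv2.INTER_CUBIC)]))
E
```

```text
[356.9 383.   34. ]
[523.2 401.8  34. ]
[384.2 156.5  34. ]
[551.8 177.2  34. ]
div [426.68559684 381.69706     26.        ] [455.71449935 179.04974457  26.        ]
```

View pics/w7c.png

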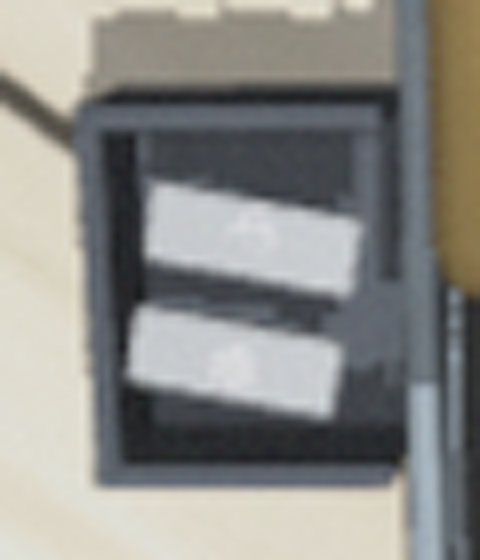

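```bash
python3 - <<'E'
from h import *
w=load('w7')
f=lambda u,v:onz(w,245+u/8,120+v/8,34)
for p,q in [((144,282),(347,322)),((145,262),(350,298)),((143,302),(345,347)),((152,185),(360,222)),((128,380),(335,415))]:
    d=f(*q)-f(*p); th=np.degrees(np.arctan2(d[1],d[0])); print(th,np.radians(6.8-th),(f(*p)+f(*q))/2)
E
```

```text
-4.688802320319837 0.2005174276003454 [346.82315959 266.35006399  34.        ]
-3.4550847089792134 0.17898499324261177 [346.86841985 269.55707925  34.        ]
-6.160878153600811 0.22620999773013747 [346.85586034 263.06308536  34.        ]
-3.4985805427979093 0.1797441387536483 [347.25456294 280.61383414  34.        ]
-3.2135817899486385 0.17476997215235096 [345.83798238 252.16649566  34.        ]
```

arm_command --plan '[1,4,4,-50,0,0,0.01,1,4,4,-100,0,0,0.01,1,4,4,-150,0,0,0.01,1,4,4,-185,0,0,0.01,1,4,4,-210,0,0,0.01]'

```text
clock: 6.45
tcp_pos: [407.4, 259.1, 75.6]
tcp_rot: [-0.0, 0.664, 0.747, -0.002]
contact_force: [0.6, 0.4, -0.5]
grip_width: 10.2
```

```bash
python3 - <<'E'
from h import *
snap('wrist','w8');s=ctrl.get_state();print(s['tcp_pos'],s['tcp_rot'],s['grip_width'],s['contact_force'])
E
```

```text
[405.87678797 258.0189069   73.12178532] [-0.00092328  0.66439955  0.74736333 -0.00452149] 10.092809343937091 [-1.0898428  -0.53927011 -2.00707466]
```

View pics/w8.png

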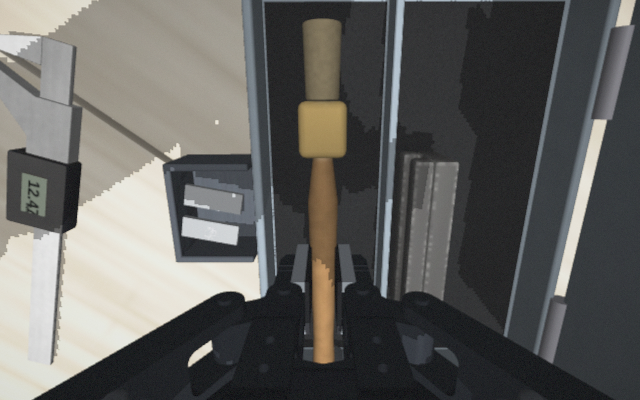

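arm_command --plan '[1,0,0,-20,0,0,0,1,0,0,-38,0,0,0,1,0,0,-48,0,0,0,1,0,0,-52,0,0,0,1,0,0,-52,0,0,0]'

```text
clock: 7.0
tcp_pos: [408.2, 261.7, 26.6]
tcp_rot: [0.0, 0.664, 0.748, 0.0]
contact_force: [0.8, 0.4, -0.0]
grip_width: 9.9
```

```bash
python3 - <<'E'
from h import *
s=ctrl.get_state();print(s['tcp_pos'],s['tcp_rot'],s['grip_width'],s['contact_force'])
E
```

```text
[408.16281827 261.67745861  26.62025623] [2.27185188e-04 6.63691730e-01 7.48006172e-01 4.07360760e-05] 9.934002387270576 [ 0.82991574  0.44982802 -0.04101883]
```

arm_command --plan '[0.75,0,0,-1,0,0,0,0.72,0,0,-1,0,0,0,0.72,0,0,20,0,0,0,0.72,0,0,60,0,0,0,0.72,0,0,110,0,0,0]'

```text
clock: 7.5
tcp_pos: [406.7, 261.3, 136.8]
tcp_rot: [-0.001, 0.663, 0.748, -0.002]
contact_force: [2.1, -0.1, 0.4]
grip_width: 23.9
```

arm_command --plan '[1,0,-20,35,0,0,0,1,0,-50,70,0,0,0,1,0,-50,70,0,0,0]'

```text
clock: 7.8
tcp_pos: [410.5, 209.7, 210.5]
tcp_rot: [0.003, 0.666, 0.746, 0.003]
contact_force: [0.3, 0.5, 0.5]
grip_width: -0.1
```

```bash
python3 - <<'E'
from h import *
snap('wrist','w9');s=ctrl.get_state();print(s['tcp_pos'],s['tcp_rot'],s['grip_width'],s['contact_force'])
E
```

```text
[409.32940887 210.78050182 208.6371394 ] [0.00211869 0.66506845 0.7467766  0.00204313] -0.024724595661301085 [-0.44246325 -0.26002947 -1.10993882]
```

View pics/w9.png

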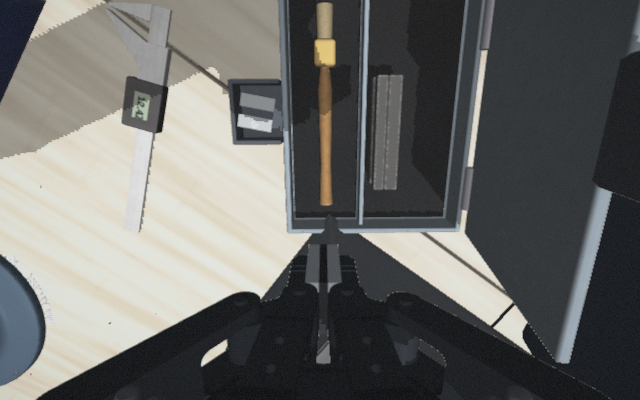

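```bash
python3 - <<'E'
from h import *
a=cv2.imread('pics/w7.png');b=cv2.imread('pics/w9.png')
cv2.imwrite('pics/m.png',np.hstack([cv2.resize(a[120:225,345:405],(340,595),interpolation=cv2.INTER_CUBIC),cv2.resize(b[65:200,345:425],(352,594),interpolation=cv2.INTER_CUBIC)[:595] if 0 else cv2.resize(b[65:200,345:425],(352,595),interpolation=cv2.INTER_CUBIC)]))
E
```

```text
(no output)
```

View pics/m.png

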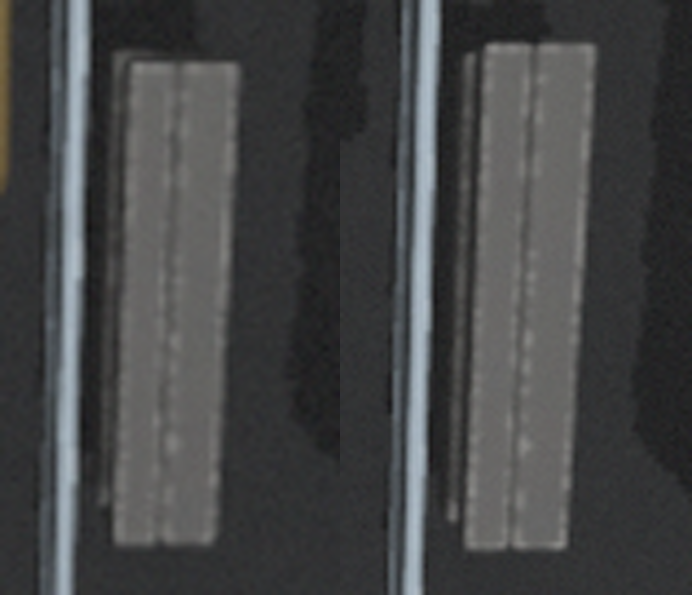

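```bash
python3 - <<'E'
from h import *
a=load('w7');b=load('w9')
c=np.array([453,278.5]);th=np.radians(6.8);U=np.array([np.cos(th),np.sin(th)]);V=np.array([-U[1],U[0]])
L=[(130,62),(240,62),(217,545),(113,545)];Rr=[(145,43),(255,43),(226,549),(123,549)]
for l,r in zip(L,Rr):
    pa=(345+l[0]/5.667,120+l[1]/5.667);pb=(345+r[0]/4.4,65+r[1]/4.407)
    p,e=tri(ray(a,*pa),ray(b,*pb)); 
    q=onz(a,*pa,42);q2=onz(b,*pb,42)
    for x in(p,q,q2): print(x.round(1),'case',((x[:2]-c)@U).round(1),((x[:2]-c)@V).round(1),end=' | ')
    print(e.round(2))
# corners of case again from w9
for n,u,v in [('FR',288,233),('BR',460,233)]:
    x=onz(b,u,v,34); print(n,x,((x[:2]-c)@U).round(1),((x[:2]-c)@V).round(1))
E
```

```text
[446.7 309.1  41.9] case -2.6 31.2 | [446.7 309.1  42. ] case -2.6 31.2 | [446.6 309.1  42. ] case -2.7 31.2 | 0.1
[468.  311.6  40.8] case 18.8 31.1 | [468.  311.6  42. ] case 18.9 31.1 | [467.4 311.5  42. ] case 18.2 31.1 | 0.6
[479.6 213.2  42.8] case 18.7 -68.0 | [480.2 212.8  42. ] case 19.2 -68.5 | [479.4 213.2  42. ] case 18.5 -68.0 | 0.79
[457.5 211.7  46.2] case -3.5 -66.8 | [458.5 210.3  42. ] case -2.6 -68.4 | [458.  210.8  42. ] case -3.1 -67.8 | 0.58
FR [383.51063495 156.11375189  34.        ] -83.5 -113.3
BR [551.8928807  174.64048792  34.        ] 85.9 -114.8
```

```bash
python3 - <<'E'
from h import *
a=load('w7');b=load('w9');t=load('top0')
c=np.array([453,278.5]);th=np.radians(6.8);U=np.array([np.cos(th),np.sin(th)]);V=np.array([-U[1],U[0]])
def pr(n,r): 
    x,e=r; print(n,x.round(1),'case',((x[:2]-c)@U).round(1),((x[:2]-c)@V).round(1),e.round(1))
pr('L',tri(ray(a,534,4),ray(t,170+61/5,140+155/5)))
pr('R',tri(ray(a,487,325),ray(t,170+455/5,140+107/5)))
pr('R79',tri(ray(a,487,325),ray(b,565,362)))
pr('tab L79?',tri(ray(a,503,158),ray(b,605,55)))
# predicted free corners at angle q in w9,w7
for q in (1.3,1.35,1.4,1.45,1.5):
    for y in (-115,115):
        x=87-172*np.cos(q);z=34+172*np.sin(q);X=np.r_[c+x*U+y*V,z]; print(q,y,round(x),round(z),proj(a,X).round(),proj(b,X).round())
E
```

```text
L [504.6 397.6 206.5] case 65.3 112.2 2.8
R [542.7 165.3 175.3] case 75.7 -123.0 21.3
R79 [531.1 184.  207. ] case 66.3 -103.1 13.1
tab L79? [517.2 312.8 190.5] case 67.8 26.4 4.8
1.3 -115 41 200 [444. 340.] [505. 359.]
1.3 115 41 200 [485.   5.] [ 619. -258.]
1.35 -115 49 202 [456. 342.] [523. 362.]
1.35 115 49 202 [501.   4.] [ 653. -265.]
1.4 -115 58 203 [468. 343.] [542. 364.]
1.4 115 58 203 [518.   3.] [ 686. -271.]
1.45 -115 66 205 [480. 344.] [561. 366.]
1.45 115 66 205 [534.   2.] [ 720. -275.]
1.5 -115 75 206 [492. 345.] [580. 367.]
1.5 115 75 206 [550.   2.] [ 752. -278.]
```

arm_command --plan '[1,10,25,-40,0,0,0,1,19,45,-80,0,0,0,1,19,45,-120,0,0,0,1,19,45,-145,0,0,0,1,19,45,-153,0,0,0]'

```text
clock: 8.35
tcp_pos: [423.9, 256.8, 49.8]
tcp_rot: [-0.002, 0.662, 0.749, -0.003]
contact_force: [-0.1, -0.3, 0.5]
grip_width: 0.3
```

arm_command --plan '[1,4,0,0,0,0,0,1,8,1,0,0,0,0,1,12,1,0,0,0,0,1,16,2,0,0,0,0,1,20,2,0,0,0,0]'

```text
clock: 8.85
tcp_pos: [447.2, 259.3, 54.3]
tcp_rot: [0.0, 0.664, 0.748, 0.0]
contact_force: [-2.6, 0.5, 3.0]
grip_width: 0.1
```

```bash
python3 - <<'E'
from h import *
snap('wrist','w10');s=ctrl.get_state();print(s['tcp_pos'],s['contact_force'])
E
```

```text
[447.6550684  259.17356187  54.06786505] [-2.01784123  0.42506966  1.29849   ]
```

View pics/w10.png

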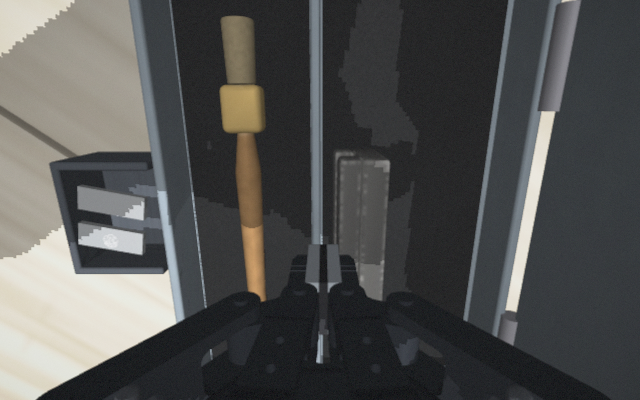

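arm_command --plan '[1,4,0,0,0,0,0,1,8,1,0,0,0,0,1,12,1,0,0,0,0,1,15,2,0,0,0,0,1,18,2,0,0,0,0]'

```text
clock: 9.4
tcp_pos: [466.8, 262.8, 57.7]
tcp_rot: [0.002, 0.663, 0.749, 0.003]
contact_force: [-0.1, -1.9, 16.8]
grip_width: -0.2
```

```bash
python3 - <<'E'
from h import *
snap('wrist','w11');s=ctrl.get_state();print(s['tcp_pos'],s['contact_force'])
E
```

```text
[467.78440121 262.69231848  56.71640721] [ 1.28620008 -0.51836725 -0.056475  ]
```

View pics/w11.png

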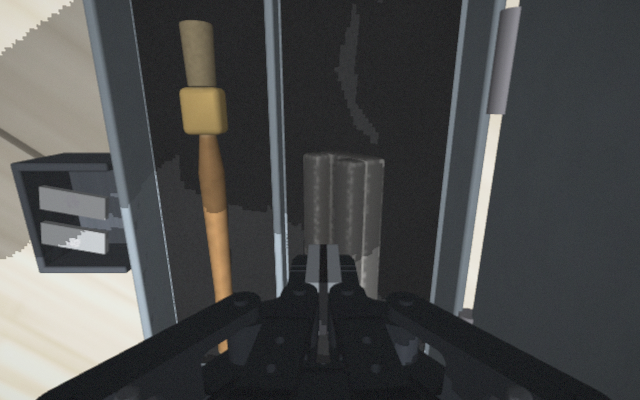

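arm_command --plan '[1,4,0,0,0,0,0,1,8,1,0,0,0,0,1,12,1,0,0,0,0,1,12,1,0,0,0,0]'

```text
clock: 9.85
tcp_pos: [476.4, 261.8, 52.7]
tcp_rot: [-0.0, 0.663, 0.748, -0.001]
contact_force: [-2.0, 0.3, -0.9]
grip_width: -0.0
```

```bash
python3 - <<'E'
from h import *
snap('wrist','w12');s=ctrl.get_state();print(s['tcp_pos'],s['contact_force'])
E
```

```text
[476.39685293 261.74361714  52.74029773] [-2.14290819  0.96333782  0.13309106]
```

View pics/w12.png

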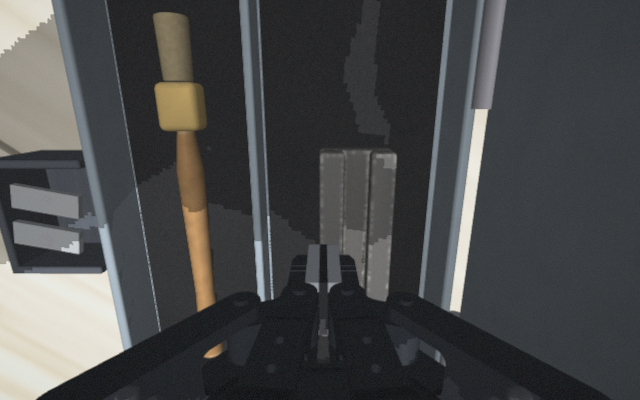

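arm_command --plan '[1,-30,-3,5,0,0,0,1,-70,-8,30,0,0,0,1,-80,-9,80,0,0,0,1,-80,-9,130,0,0,0,1,-80,-9,175,0,0,0]'

```text
clock: 10.4
tcp_pos: [396.5, 253.0, 230.4]
tcp_rot: [0.0, 0.663, 0.749, 0.0]
contact_force: [2.1, 0.2, -1.2]
grip_width: 0.3
```

```bash
python3 - <<'E'
from h import *
snap('wrist','w13');snap('top','t13');snap('side','s13');s=ctrl.get_state();print(s['tcp_pos'],s['contact_force'],s['joint_positions'])
a=cv2.imread('pics/t13.png')[80:245,150:320];b=cv2.imread('pics/s13.png')[60:220,320:520]
cv2.imwrite('pics/c13.png',np.hstack([cv2.resize(a,(400,388),interpolation=3),cv2.resize(b,(400,388),interpolation=3)]))
E
```

```text
[398.72726745 254.00828064 231.48612609] [-0.5927351  -1.16789381 -0.14088921] [ 0.05646243  0.24176118 -0.82017818  1.98607315  0.21440446  0.99217654
 -0.74726294]
```

View pics/w13.png

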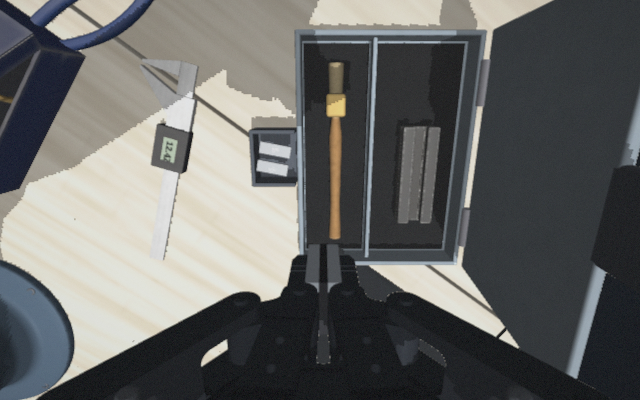

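View pics/c13.png

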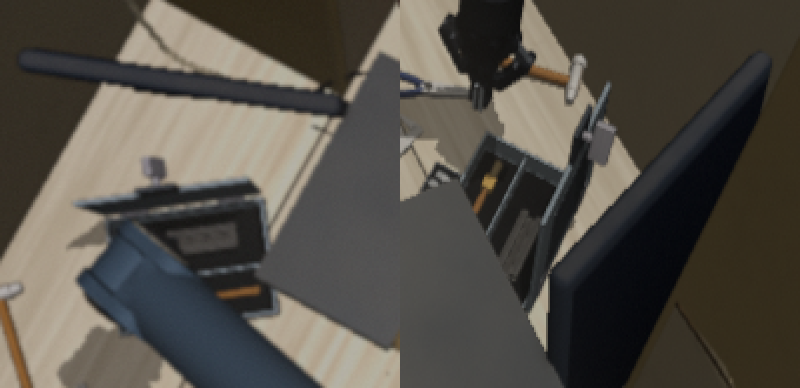

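```bash
python3 - <<'E'
from h import *
s=load('s13');t=load('t13');w=load('w13')
c=np.array([453,278.5]);th=np.radians(6.8);U=np.array([np.cos(th),np.sin(th)]);V=np.array([-U[1],U[0]])
def pr(n,r): 
    x,e=r; print(n,x.round(1),'case',((x[:2]-c)@U).round(1),((x[:2]-c)@V).round(1),e.round(1))
pr('scrL',tri(ray(t,160,106),ray(s,501,85)))
pr('scrR',tri(ray(t,296,125),ray(s,400,172)))
# lid free corner left: top (75,205)->, side (608,85)
pr('lidL',tri(ray(t,150+76/2.353,80+205/2.353),ray(s,320+(608-400)/2,60+84/2.425)))
pr('wing',tri(ray(t,150+152/2.353,80+168/2.353),ray(s,320+(602-400)/2,60+143/2.425)))
pr('lidRw',tri(ray(w,575,372),ray(t,150+257/2.353,80+180/2.353)))
for n,u,v,z in[('mould FL',405,126,28),('BL',440,127,28),('FR',398,222,28),('BR',431,224,28)]:
  x=onz(w,u,v,z);print(n,((x[:2]-c)@U).round(1),((x[:2]-c)@V).round(1))
E
```

```text
scrL [681.6 434.5 304.6] case 245.5 127.8 3.7
scrR [612.9  45.9 329.1] case 131.3 -249.9 8.1
lidL [518.5 397.4 204. ] case 79.1 110.3 3.4
wing [559.5 293.5 227.7] case 107.6 2.3 2.0
lidRw [557.4 172.8 183.1] case 91.1 -117.4 25.6
mould FL 20.3 32.3
BL 54.4 31.4
FR 20.2 -66.8
BR 55.2 -69.0
```

arm_command --plan '[1,15,36,20,0,0,0,1,35,80,41,0,0,0,1,70,115,41,0,0,0,1,115,125,41,0,0,0,1,160,130,41,0,0,0]'

```text
clock: 11.05
tcp_pos: [557.4, 384.8, 267.3]
tcp_rot: [-0.0, 0.662, 0.749, -0.001]
contact_force: [0.1, 0.4, 1.1]
grip_width: 0.0
```

```bash
python3 - <<'E'
from h import *
snap('wrist','w14');snap('side','s14');s=ctrl.get_state();print(s['tcp_pos'],s['contact_force'],s['joint_positions'])
a=cv2.imread('pics/w14.png');b=cv2.imread('pics/s14.png')[60:220,320:520]
cv2.imwrite('pics/c14.png',np.hstack([cv2.resize(a,(480,300)),cv2.resize(b,(320,300),interpolation=3)]))
E
```

```text
[562.98994565 380.61077184 264.87514099] [ 0.6109996  -1.16466573 -1.38096551] [-0.18082715  0.56845305 -0.73624876  1.46906699  0.39046344  1.25708737
 -0.84778565]
```

View pics/c14.png

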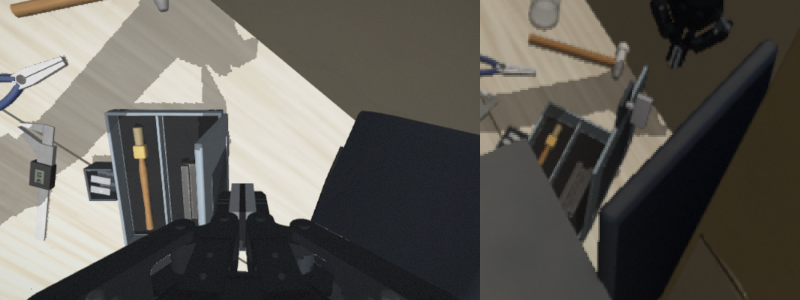

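arm_command --plan '[1,0,0,-30,0,0,0,1,0,0,-60,0,0,0,1,0,0,-79,0,0,0,1,0,0,-79,0,0,0]'

```text
clock: 11.55
tcp_pos: [555.0, 380.6, 185.2]
tcp_rot: [-0.001, 0.663, 0.748, -0.004]
contact_force: [-0.8, -0.1, 0.1]
grip_width: -0.1
```

```bash
python3 - <<'E'
from h import *
snap('wrist','w15');s=ctrl.get_state();print(s['tcp_pos'],s['contact_force'])
c=np.array([453,278.5]);th=np.radians(6.8);U=np.array([np.cos(th),np.sin(th)]);V=np.array([-U[1],U[0]])
p=np.array([556.8,383.2,191.3])
for q in (1.5,1.35,1.2,1.05,.9,.75,.6,.45,.3,.15,.05,0):
    x=87-140*np.cos(q)+18*np.sin(q);z=34+140*np.sin(q)+8*np.cos(q)+17
    X=np.r_[c+x*U+91*V,z]; print(q,(X-p).round(),X.round())
E
```

```text
[555.84261441 381.7645774  187.64373063] [ 0.32895768 -0.13113901  0.0467678 ]
1.5 [-20.  -3.  -0.] [537. 380. 191.]
1.35 [-41.  -6.  -2.] [516. 378. 189.]
1.2 [-62.  -8.  -7.] [495. 375. 184.]
1.05 [-82. -10. -15.] [475. 373. 176.]
0.9 [-101.  -13.  -26.] [456. 371. 166.]
0.75 [-118.  -15.  -39.] [439. 368. 152.]
0.6 [-133.  -17.  -55.] [424. 367. 137.]
0.45 [-146.  -18.  -72.] [411. 365. 119.]
0.3 [-156.  -19.  -91.] [401. 364. 100.]
0.15 [-163.  -20. -111.] [394. 363.  80.]
0.05 [-166.  -20. -125.] [391. 363.  66.]
0 [-167.  -21. -132.] [390. 363.  59.]
```

View pics/w15.png

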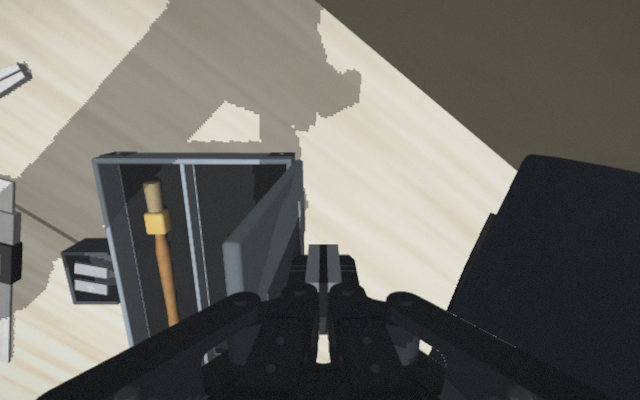

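Fingers are behind the lid at TCP column 323, with the lid edge at (235,240). Now pull the lid forward and down along its arc.

arm_command --plan '[1,-12,-2,0,0,0,0,1,-24,-4,0,0,0,0,1,-36,-5,-2,0,0,0,1,-49,-7,-4,0,0,0,1,-62,-8,-7,0,0,0]'

```text
clock: 12.1
tcp_pos: [494.1, 374.8, 184.3]
tcp_rot: [0.001, 0.663, 0.748, 0.001]
contact_force: [3.1, -0.5, 0.2]
grip_width: 0.2
```

arm_command --plan '[1,-10,-1,-4,0,0,0,1,-20,-2,-8,0,0,0,1,-30,-4,-13,0,0,0,1,-39,-5,-19,0,0,0,1,-48,-6,-26,0,0,0]'

```text
clock: 12.6
tcp_pos: [445.7, 369.2, 157.0]
tcp_rot: [-0.0, 0.663, 0.748, 0.0]
contact_force: [-0.3, -0.1, 0.8]
grip_width: -0.3
```

```bash
python3 - <<'E'
from h import *
snap('wrist','w16');s=ctrl.get_state();print(s['tcp_pos'],s['contact_force'])
E
```

```text
[443.36070702 368.49516059 155.57066683] [-2.15745094 -0.61964198 -0.00811816]
```

View pics/w16.png

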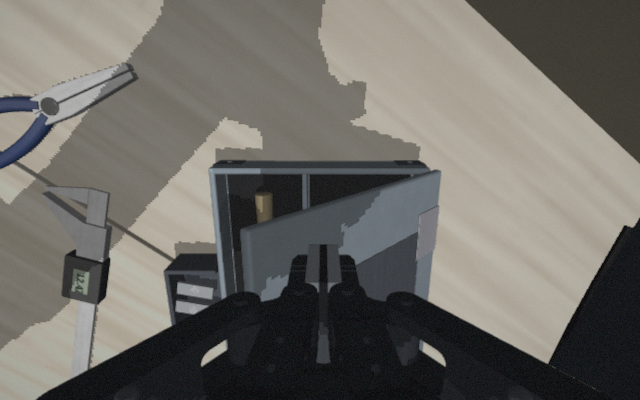

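arm_command --plan '[1,-8,-1,-7,0,0,0,1,-16,-2,-15,0,0,0,1,-23,-3,-24,0,0,0,1,-30,-4,-33,0,0,0,1,-36,-4,-42,0,0,0]'

```text
clock: 13.15
tcp_pos: [409.8, 364.6, 114.3]
tcp_rot: [-0.0, 0.663, 0.748, -0.001]
contact_force: [1.2, 0.4, 0.0]
grip_width: 0.1
```

arm_command --plan '[1,-5,-1,-10,0,0,0,1,-10,-1,-19,0,0,0,1,-14,-2,-29,0,0,0,1,-17,-2,-38,0,0,0,1,-18,-2,-46,0,0,0]'

```text
clock: 13.65
tcp_pos: [392.3, 362.9, 68.4]
tcp_rot: [-0.0, 0.663, 0.748, -0.0]
contact_force: [-0.7, 0.6, 0.1]
grip_width: 0.1
```

```bash
python3 - <<'E'
from h import *
snap('wrist','w17');s=ctrl.get_state();print(s['tcp_pos'],s['contact_force'])
E
```

```text
[391.84599056 362.33618409  67.44549512] [-0.56630263 -0.56425625 -0.88343848]
```

View pics/w17.png

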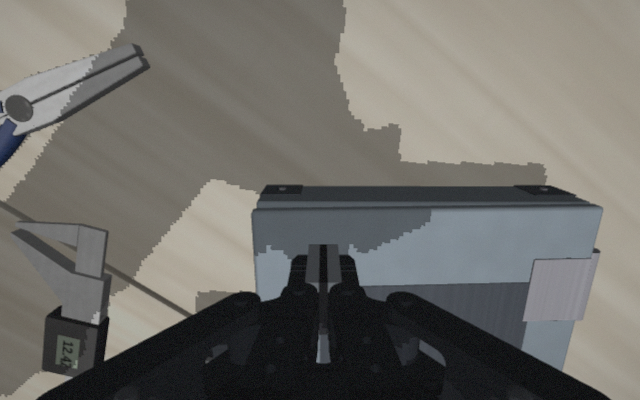

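Nearly shut. Press on down gently.

arm_command --plan '[1,0,0,-4,0,0,0,1,0,0,-7,0,0,0,1,0,0,-10,0,0,0,1,0,0,-10,0,0,0]'

```text
clock: 14.1
tcp_pos: [393.0, 363.2, 59.4]
tcp_rot: [0.0, 0.664, 0.748, 0.0]
contact_force: [1.1, -0.6, -0.3]
grip_width: -0.0
```

arm_command --plan '[1,0,0,-2,0,0,0,1,0,0,-4,0,0,0,1,0,0,-4,0,0,0]'

```text
clock: 14.4
tcp_pos: [393.1, 363.4, 58.8]
tcp_rot: [0.002, 0.663, 0.748, 0.0]
contact_force: [-5.5, -7.4, 29.5]
grip_width: 0.0
```

arm_command --plan '[1,0,0,40,0,0,0,1,0,-10,90,0,0,0,1,-10,-50,115,0,0,0,1,-20,-95,130,0,0,0,1,-26,-133,145,0,0,0]'

```text
clock: 14.9
tcp_pos: [365.9, 228.2, 200.9]
tcp_rot: [0.001, 0.663, 0.748, -0.0]
contact_force: [0.7, -0.6, 0.5]
grip_width: -0.1
```

arm_command --plan '[1,0,0,0,0,0,0]'

```text
clock: 15.0
tcp_pos: [367.3, 224.8, 201.3]
tcp_rot: [0.003, 0.666, 0.746, -0.001]
contact_force: [0.2, 0.7, -0.7]
grip_width: -0.1
```

```bash
python3 - <<'E'
from h import *
snap('wrist','w18');snap('side','s18');s=ctrl.get_state();print(s['tcp_pos'],s['contact_force'])
E
```

```text
[367.35584244 229.321333   200.9213932 ] [ 0.53878353  0.19514762 -0.45073172]
```

View pics/w18.png

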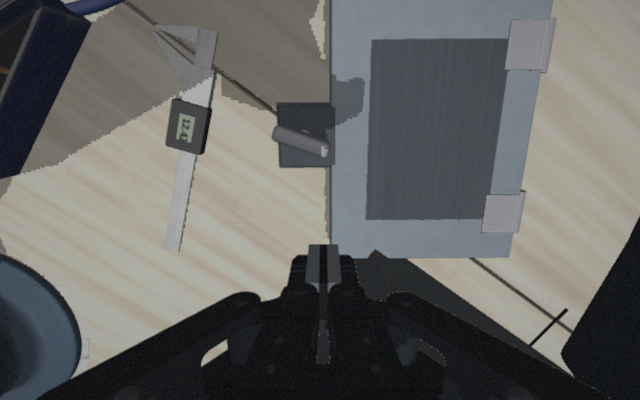

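```bash
python3 - <<'E'
from h import *
a=cv2.imread('pics/w18.png')
cv2.imwrite('pics/w18c.png',cv2.resize(a[95:175,265:345],(640,640),interpolation=cv2.INTER_CUBIC)[:600])
E
```

```text
(no output)
```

View pics/w18c.png

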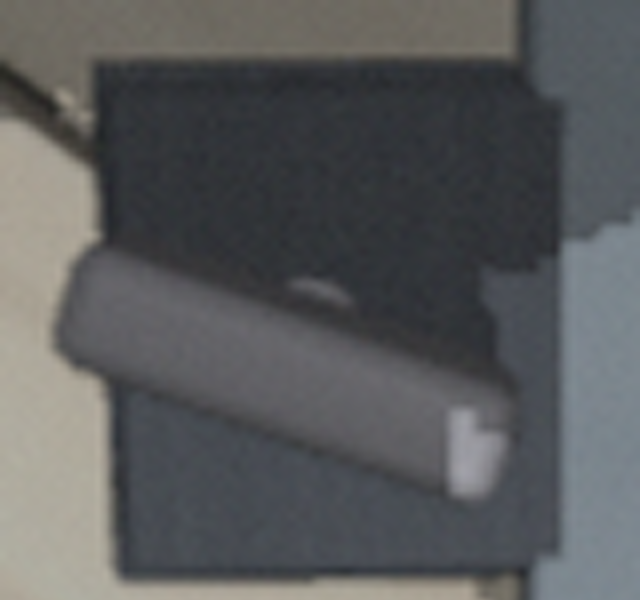

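arm_command --plan '[0.5,-8,-5,-10,0,0,0,0.5,-15,-10,-20,0,0,0,0.5,-15,-10,-20,0,0,0,0.5,-15,-10,-20,0,0,0]'

```text
clock: 15.5
tcp_pos: [351.0, 220.4, 179.6]
tcp_rot: [-0.001, 0.663, 0.749, -0.001]
contact_force: [0.2, 0.5, 0.4]
grip_width: 42.7
```

```bash
python3 - <<'E'
from h import *
snap('wrist','w19');s=ctrl.get_state();print(s['tcp_pos'],s['tcp_rot'],s['contact_force'])
a=cv2.imread('pics/w19.png')
cv2.imwrite('pics/w19c.png',cv2.resize(a[80:180,285:385],(600,600),interpolation=cv2.INTER_CUBIC))
E
```

```text
[351.56254171 220.66320096 180.06462282] [-4.17060821e-04  6.62910461e-01  7.48698568e-01 -3.91233986e-05] [-0.12388745  0.07544848 -0.24703091]
```

View pics/w19c.png

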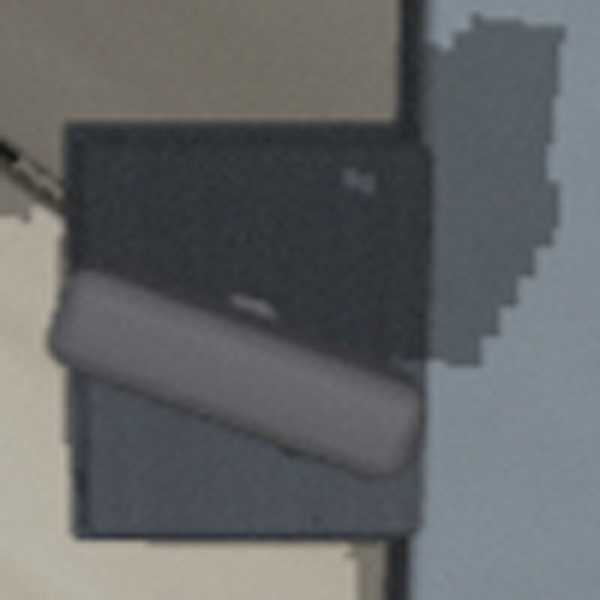

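```bash
python3 - <<'E'
from h import *
a=load('w18');b=load('w19')
f=lambda u,v:(265+u/8,95+v/8); g=lambda u,v:(285+u/6,80+v/6)
for l,r in [((82,303),(66,312)),((488,442),(405,435))]:
    print(tri(ray(a,*f(*l)),ray(b,*g(*r))))
L=onz(b,*g(66,312),79);R=onz(b,*g(405,435),79); d=R-L
print(L,R,np.linalg.norm(d),(L+R)/2,np.degrees(np.arctan2(d[1],d[0])),'reading',np.radians(6.8)-np.arctan2(d[1],d[0]))
for p,q in [((85,272),(422,392)),((65,362),(375,475))]:
    d=onz(b,*g(*q),79)-onz(b,*g(*p),79);print(np.degrees(np.arctan2(d[1],d[0])))
# lid left/front edges
for n,u,v in[('tabUL',65,122),('tabUR? ',425,122),('tabLL',75,540)]: print(n,onz(b,*g(u,v),43))
p1,p2=onz(a,331,20,42),onz(a,330,240,42);d=p1-p2;print('lid front edge',np.degrees(np.arctan2(-d[0],d[1])),p1,p2)
E
```

```text
(array([325.20256897, 270.25904068,  66.63114795]), np.float64(0.37466121508473266))
(array([365.27564794, 263.30896405,  83.17707498]), np.float64(0.3065634792425736))
[326.02322492 271.61447294  79.        ] [365.73449018 262.59291493  79.        ] 40.72312730549449 [345.87885755 267.10369394  79.        ] -12.799149214800881 reading 0.3420696843879367
-12.338033144567529
-13.015905919191248
tabUL [321.07093501 291.68376591  43.        ]
tabUR?  [366.2419072  297.20695667  43.        ]
tabLL [327.66937288 238.43213911  43.        ]
lid front edge 6.519303542937335 [358.82267614 357.67613009  42.        ] [379.70032387 174.98263078  42.        ]
```

arm_command --plan '[0.5,-1,10,0,0,0,0.14,0.5,-2,20,0,0,0,0.28,0.5,-4,30,0,0,0,0.42,0.5,-5,40,0,0,0,0.56,0.5,-6,47,0,0,0,0.7]'

```text
clock: 16.05
tcp_pos: [346.0, 268.4, 180.7]
tcp_rot: [-0.0, 0.364, 0.932, 0.001]
contact_force: [-0.7, -0.3, 0.1]
grip_width: 42.6
```

arm_command --plan '[0.5,0,0,0,0,0,0.14,0.5,0,0,0,0,0,0.28,0.5,0,0,0,0,0,0.42,0.5,0,0,-20,0,0,0.527,0.5,0,0,-40,0,0,0.527]'

```text
clock: 16.55
tcp_pos: [346.7, 267.9, 140.3]
tcp_rot: [0.0, 0.111, 0.994, 0.001]
contact_force: [0.0, 0.8, 0.2]
grip_width: 42.6
```

```bash
python3 - <<'E'
from h import *
snap('wrist','w20');snap('side','s20');s=ctrl.get_state();q=s['tcp_rot'];print(s['tcp_pos'],q,np.degrees(2*np.arctan2(q[2],q[1])),s['contact_force'],s['joint_positions'])
E
```

```text
[344.94939701 266.33324819 138.72628878] [-1.88925908e-03  1.11519729e-01  9.93759964e-01 -9.56322619e-04] 167.19411376003703 [-0.18971807 -0.58414358 -0.0186078 ] [ 0.13095303  0.42638514 -1.06941646  2.14566717  0.50062859  0.8501424
  0.10145722]
```

View pics/w20.png

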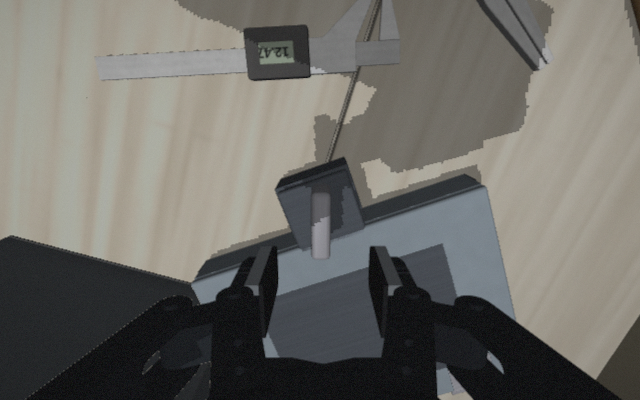

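arm_command --plan '[0.5,0,0,-25,0,0,0,0.5,0,0,-45,0,0,0,0.5,0,0,-60,0,0,0,0.5,0,0,-68,0,0,0,0.5,0,0,-68,0,0,0]'

```text
clock: 17.15
tcp_pos: [345.8, 267.3, 72.3]
tcp_rot: [-0.0, 0.112, 0.994, -0.0]
contact_force: [-0.9, 0.8, -0.2]
grip_width: 42.5
```

```bash
python3 - <<'E'
from h import *
snap('wrist','w21');s=ctrl.get_state();q=s['tcp_rot'];print(s['tcp_pos'],q,np.degrees(2*np.arctan2(q[2],q[1])),s['contact_force'],s['joint_positions'])
E
```

```text
[346.06151401 267.58862203  72.85895175] [1.61294599e-04 1.11574522e-01 9.93756004e-01 3.23737940e-04] 167.18782351585776 [-0.07071252  0.22494123  0.23889345] [ 0.00621732  0.52569906 -0.94015098  2.19864785  0.65673386  0.72573866
 -0.0390921 ]
```

View pics/w21.png

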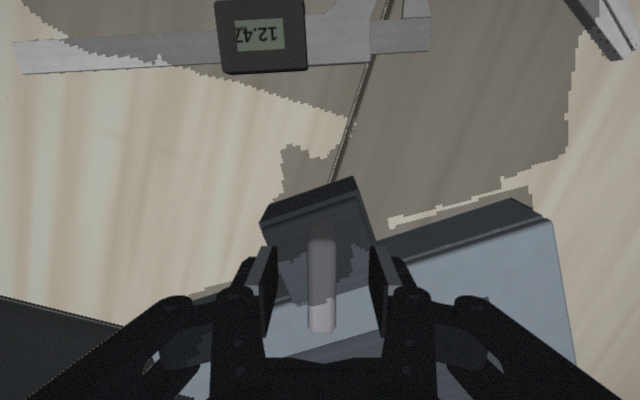

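arm_command --plan '[1,0,0,0,0,0,0,1,0,0,0,0,0,0,1,0,0,0,0,0,0,1,0,0,0,0,0,0]'

```text
clock: 17.6
tcp_pos: [346.1, 266.8, 72.7]
tcp_rot: [0.0, 0.112, 0.994, -0.0]
contact_force: [1.0, -1.0, 0.4]
grip_width: 10.8
```

```bash
python3 - <<'E'
from h import *
s=ctrl.get_state();q=s['tcp_rot'];print(s['tcp_pos'],np.degrees(2*np.arctan2(q[2],q[1])),s['contact_force'],s['wrist_torque'],s['grip_width'])
E
```

```text
[346.10502221 266.7578498   72.65348157] 167.15271401610485 [ 0.97288855 -1.00821908  0.39634301] [-0.23210339 -0.07847858 -0.03784381] 10.816734464915784
```

arm_command --plan '[1,0,0,0,0,0,0.08,1,0,0,0,0,0,0.15,1,0,0,-1,0,0,0.15,1,0,0,-2,0,0,0.15,1,0,0,-2,0,0,0.15]'

```text
clock: 18.1
tcp_pos: [346.1, 266.8, 70.3]
tcp_rot: [0.0, 0.037, 0.999, -0.0]
contact_force: [1.2, -2.6, 0.7]
grip_width: 10.8
```

```bash
python3 - <<'E'
from h import *
s=ctrl.get_state();q=s['tcp_rot'];print(s['tcp_pos'],np.degrees(2*np.arctan2(q[2],q[1])),s['contact_force'],s['wrist_torque'],s['grip_width'])
E
```

```text
[346.1010213  266.79171415  70.31697273] 175.70450285776172 [ 1.16880262 -2.56386366  0.73802108] [-0.34130537 -0.31927172  0.03419253] 10.817539084130347
```

arm_command --plan '[1,0,0,-1,0,0,0,1,0,0,-2,0,0,0,1,0,0,-2,0,0,0]'

```text
clock: 18.4
tcp_pos: [346.1, 266.8, 68.3]
tcp_rot: [0.0, 0.037, 0.999, -0.0]
contact_force: [2.0, -1.6, 1.2]
grip_width: 10.6
```

```bash
python3 - <<'E'
from h import *
snap('wrist','w22')
s=ctrl.get_state();q=s['tcp_rot'];print(s['tcp_pos'],np.degrees(2*np.arctan2(q[2],q[1])),s['contact_force'],s['wrist_torque'],s['grip_width'])
E
```

```text
[346.06090709 266.79018264  68.32896644] 175.7507163522452 [ 2.96420822 -2.718005    1.67158279] [-0.5360138  -0.53681243  0.00350184] 10.262236425914812
```

View pics/w22.png

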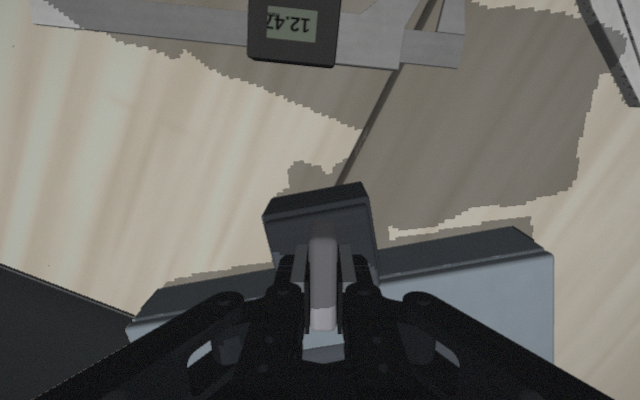

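arm_command --plan '[1,0,0,-1,0,0,0,1,0,0,-2,0,0,0,1,0,0,-3,0,0,0,1,0,0,-4,0,0,0,1,0,0,-5,0,0,0]'

```text
clock: 18.95
tcp_pos: [346.1, 266.9, 63.6]
tcp_rot: [0.0, 0.037, 0.999, -0.0]
contact_force: [1.7, -5.5, 14.7]
grip_width: 10.8
```

arm_command --plan '[1,0,0,-1,0,0,0,1,0,0,-1,0,0,0]'

```text
clock: 19.15
tcp_pos: [346.1, 266.9, 63.5]
tcp_rot: [0.001, 0.037, 0.999, -0.001]
contact_force: [0.9, -7.6, 17.9]
grip_width: 10.6
```

```bash
python3 - <<'E'
from h import *
snap('wrist','w23')
s=ctrl.get_state();q=s['tcp_rot'];print(s['tcp_pos'],np.degrees(2*np.arctan2(q[2],q[1])),s['contact_force'],s['wrist_torque'],s['grip_width'])
a=cv2.imread('pics/w22.png');b=cv2.imread('pics/w23.png')
cv2.imwrite('pics/c23.png',cv2.resize(np.hstack([a[160:360,220:420],b[160:360,220:420]]),(800,400)))
E
```

```text
[346.06135728 266.93098483  63.48008621] 175.76641872195827 [ 0.49539296 -7.62092512 18.00552988] [-1.49442763 -0.20901996 -0.01196058] 10.736448974697435
```

View pics/c23.png

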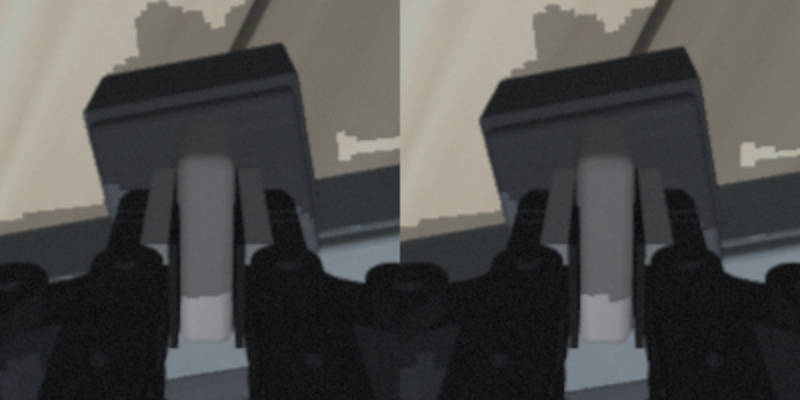

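arm_command --plan '[1,0,0,0.5,0,0,-0.08,1,0,0,0.5,0,0,-0.16,1,0,0,0.5,0,0,-0.24,1,0,0,0.5,0,0,-0.32,1,0,0,0.5,0,0,-0.4]'

```text
clock: 19.7
tcp_pos: [346.1, 266.9, 63.6]
tcp_rot: [0.001, 0.236, 0.972, -0.0]
contact_force: [2.3, -5.4, 11.7]
grip_width: 10.9
```

```bash
python3 - <<'E'
from h import *
s=ctrl.get_state();q=s['tcp_rot'];print(s['tcp_pos'],np.degrees(2*np.arctan2(q[2],q[1])),s['contact_force'],s['wrist_torque'],s['grip_width'],s['joint_positions'])
E
```

```text
[346.12347367 266.88260226  63.60974989] 152.66756102353636 [ 2.30170876 -5.43977693 11.74835129] [-1.2680899  -0.33849273  0.05019331] 10.916424510208271 [-0.05522648  0.51346367 -0.85915531  2.20726118  0.6327125   0.68386955
 -0.26872767]
```

Turning freely with little torque. Continue.

arm_command --plan '[1,0,0,0,0,0,-0.1,1,0,0,0,0,0,-0.2,1,0,0,0,0,0,-0.3,1,0,0,0,0,0,-0.4,1,0,0,0,0,0,-0.5]'

```text
clock: 20.2
tcp_pos: [346.1, 266.9, 63.6]
tcp_rot: [0.001, 0.47, 0.883, -0.0]
contact_force: [2.2, -6.4, 13.2]
grip_width: 11.0
```

arm_command --plan '[1,0,0,0,0,0,-0.1,1,0,0,0,0,0,-0.2,1,0,0,0,0,0,-0.3,1,0,0,0,0,0,-0.4,1,0,0,0,0,0,-0.44]'

```text
clock: 20.7
tcp_pos: [346.2, 266.9, 63.6]
tcp_rot: [0.001, 0.65, 0.76, 0.0]
contact_force: [2.3, -5.9, 12.1]
grip_width: 10.9
```

```bash
python3 - <<'E'
from h import *
snap('wrist','w24')
s=ctrl.get_state();q=s['tcp_rot'];print(s['tcp_pos'],np.degrees(2*np.arctan2(q[2],q[1])),s['contact_force'],s['wrist_torque'],s['grip_width'])
E
```

```text
[346.15023923 266.85570047  63.61891424] 98.8281327120297 [ 2.93619335 -6.55899678 12.55834273] [-1.25058378 -0.47291514 -0.00546395] 10.797524893795751
```

View pics/w24.png

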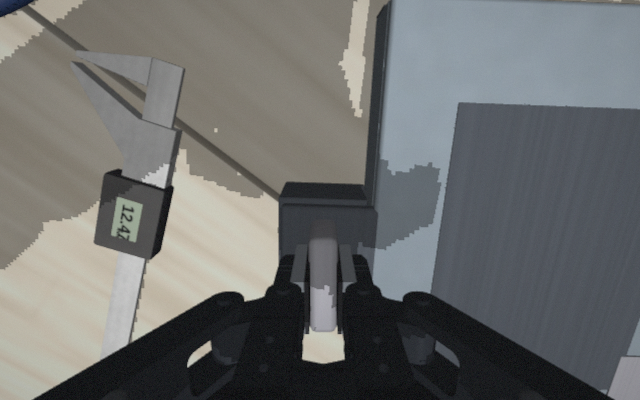

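arm_command --plan '[1,0,0,0,0,0,-0.02,1,0,0,0,0,0,-0.04,1,0,0,0,0,0,-0.05,1,0,0,0,0,0,-0.05]'

```text
clock: 21.15
tcp_pos: [346.1, 266.9, 63.6]
tcp_rot: [0.001, 0.668, 0.744, 0.0]
contact_force: [1.3, -4.9, 12.6]
grip_width: 11.0
```

```bash
python3 - <<'E'
from h import *
s=ctrl.get_state();q=s['tcp_rot'];print(s['tcp_pos'],np.degrees(2*np.arctan2(q[2],q[1])),s['contact_force'],s['wrist_torque'],s['grip_width'])
E
```

```text
[346.14552679 266.86250649  63.58944235] 96.18565261379348 [ 1.31947427 -4.85224802 12.63639332] [-1.29897532 -0.41301321  0.19878311] 10.962502661059755
```

arm_command --plan '[1,0,0,0,0,0,-0.02,1,0,0,0,0,0,-0.04,1,0,0,0,0,0,-0.04]'

```text
clock: 21.45
tcp_pos: [346.2, 266.9, 63.6]
tcp_rot: [0.001, 0.682, 0.732, 0.0]
contact_force: [1.8, -6.5, 12.1]
grip_width: 11.0
```

```bash
python3 - <<'E'
from h import *
s=ctrl.get_state();q=s['tcp_rot'];print(s['tcp_pos'],np.degrees(2*np.arctan2(q[2],q[1])),s['contact_force'],s['wrist_torque'],s['grip_width'])
E
```

```text
[346.15319063 266.86934226  63.60499215] 94.06599262673058 [ 1.79211083 -6.46944676 12.14992854] [-1.32479513 -0.44407891  0.81108054] 11.018656323587402
```

arm_command --plan '[1,0,0,1,0,0,0.02,0.5,0,0,1,0,0,0.02,0.5,0,0,1,0,0,0.02,0.5,0,0,10,0,0,0.02,0.5,0,0,40,0,0,0.02]'

```text
clock: 21.95
tcp_pos: [343.8, 266.4, 101.7]
tcp_rot: [-0.001, 0.675, 0.738, -0.003]
contact_force: [0.4, 0.2, 0.3]
grip_width: 42.6
```

arm_command --plan '[0.5,0,-15,40,0,0,0,0.5,5,-40,75,0,0,0,0.5,10,-45,80,0,0,0,0.5,10,-45,80,0,0,0]'

```text
clock: 22.35
tcp_pos: [356.8, 221.7, 183.9]
tcp_rot: [0.001, 0.677, 0.736, 0.001]
contact_force: [-0.3, 0.1, -0.0]
grip_width: 42.8
```

```bash
python3 - <<'E'
from h import *
snap('wrist','w25');snap('side','s25');s=ctrl.get_state();q=s['tcp_rot'];print(s['tcp_pos'],np.degrees(2*np.arctan2(q[2],q[1])),s['contact_force'],s['wrist_torque'],s['grip_width'])
E
```

```text
[355.10890076 222.24900708 182.1983636 ] 95.0019948698951 [0.30639784 0.56447051 0.21515368] [ 0.00087986 -0.01976524  0.03196426] 42.47655393472704
```

View pics/w25.png

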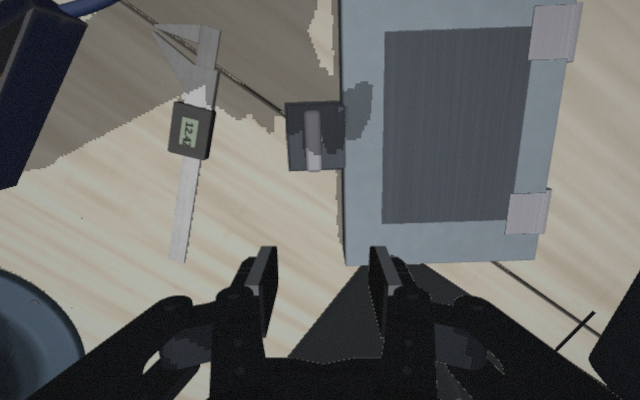

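View pics/s25.png

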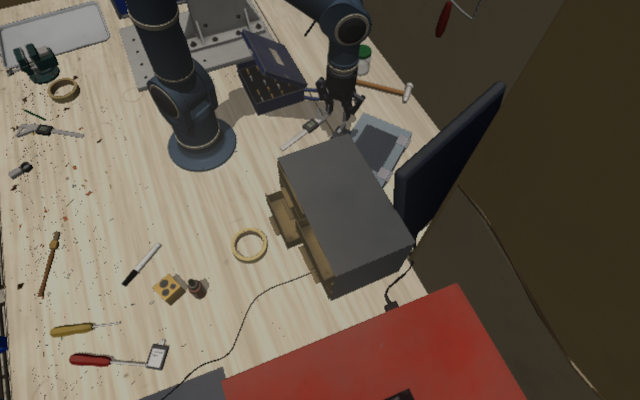

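arm_command --plan '[0.5,0,-10,30,0,0,0,0.5,0,-20,70,0,0,0,0.5,0,-20,70,0,0,0,0.5,0,-20,70,0,0,0]'

```text
clock: 22.85
tcp_pos: [355.3, 202.6, 252.2]
tcp_rot: [-0.0, 0.675, 0.738, -0.0]
contact_force: [0.4, -0.5, -1.1]
grip_width: 42.9
```

```bash
python3 - <<'E'
from h import *
snap('wrist','w26');print(ctrl.get_state()['tcp_pos'],ctrl.get_state()['contact_force'])
a=cv2.imread('pics/w25.png');b=cv2.imread('pics/w26.png')
cv2.imwrite('pics/c26.png',np.hstack([cv2.resize(a[95:175,275:350],(375*1,400),interpolation=3),cv2.resize(b[80:160,275:350],(375,400),interpolation=3)]))
E
```

```text
[354.81417318 202.35408054 251.52549466] [-0.02566991 -0.0971223   0.54598041]
```

View pics/c26.png

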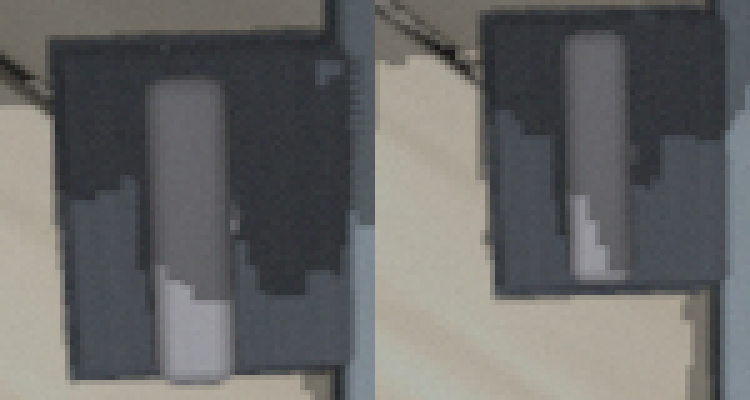

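```bash
python3 - <<'E'
from h import *
a=load('w25');b=load('w26')
f=lambda u,v:(275+u/5,95+v/5); g=lambda u,v:(275+(u-375)/5,80+v/5)
P=[]
for l,r in [((187,80),(594,32)),((196,381),(602,281))]:
    x,e=tri(ray(a,*f(*l)),ray(b,*g(*r)));P.append(x);print('wing end',x.round(1),e.round(2))
d=P[0]-P[1];print(np.linalg.norm(d),np.degrees(np.arctan2(-d[0],d[1])))
for z in(72,80):
  x,y=onz(b,*g(594,32),z),onz(b,*g(602,281),z);d=x-y;print(z,np.linalg.norm(d),np.degrees(np.arctan2(-d[0],d[1])))
for n,l,r in [('tabUL',(50,40),(481,14)),('tabLL',(75,378),(497,297))]: print(n,tri(ray(a,*f(*l)),ray(b,*g(*r))))
p1,p2=onz(a,340.5,20,43),onz(a,346,255,43);d=p1-p2;print('lid edge',np.degrees(np.arctan2(-d[0],d[1])))
E
```

```text
wing end [343.9 288.1  71.2] 0.21
wing end [348.6 245.   67.6] 0.41
43.51914107270928 6.330705462016317
72 42.96211569024784 6.77848186279118
80 41.8393787105011 6.778481862791178
tabUL (array([320.32788821, 291.35882849,  28.73573698]), np.float64(0.1947867302965782))
tabLL (array([327.43496578, 236.11692305,  29.61682554]), np.float64(0.06095125896506521))
lid edge 7.16805896085318
```

```bash
python3 - <<'E'
from h import *
a=cv2.imread('pics/side0.png').astype(int);b=cv2.imread('pics/s25.png').astype(int)
for n,(x0,y0,x1,y1) in dict(tape=(228,222,272,266),block_dropper=(150,268,212,308)).items():
    print(n,np.abs(a-b)[y0:y1,x0:x1].max(),np.abs(a-b)[y0:y1,x0:x1].mean())
ctrl.job_done()
print(ctrl.get_state()['clock'])
E
```

```text
tape 6 3.2116046831955924
block_dropper 68 11.718279569892474
the job is handed in; nothing more can be done
the job is handed in; nothing more can be done
```

```bash
python3 - <<'E'
import cv2,numpy as np
a=cv2.imread('pics/side0.png')[255:320,140:225];b=cv2.imread('pics/s25.png')[255:320,140:225]
cv2.imwrite('pics/by.png',cv2.resize(np.hstack([a,b]),None,fx=4,fy=4))
E
```

```text
(no output)
```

View pics/by.png

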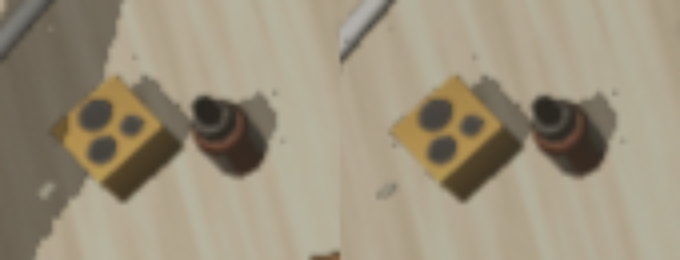

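The case is packed, shut and locked, and I handed the job in at about 23 s.

**What I did:**
- I laid the brush flat along the front bay and tipped the mould down flat, groove up, behind the divider. Then I pulled the lid shut.
- The slot was visible before the lid closed, and I read its direction as about 0.19 rad. I turned the wing there, and the stud went in about 9 mm with 1–2 N before it bottomed. I found the angle from the camera and confirmed it with that one gentle press, with no search by feel.
- I then turned the wing clockwise until the torque rose at its stop.

**Last checks:**
- **Lid:** it stopped at about 42 mm with 29.5 N on it, against the 43 mm given for shut.
- **Stud:** after I let go, the top of the wing measured 68–71 mm high, against about 80 mm with the stud up, so it stayed down.
- **Wing:** it lies within about 0.5° of the front of the case.
- **Forces:** the highest reading was 29.5 N, from the fingertips pressing the lid shut. Pressing the stud reached 18 N, at the bottom of its travel. The mould pushed up on the fingers with about 17 N as it tipped.
- **Bystanders:** the tape is unchanged between the first and last side views. The automatic comparison flagged the dapping block and dropper, but a look at the pictures (after handing in) showed only the arm's shadow had moved.

**What did not go cleanly or did not agree:**
- My first brush grasp was too high, so I set it down and gripped it again.
- The lid was nudged back slightly while I tipped the mould.
- The top camera and the wrist camera put the case about 5 mm apart, and I mostly used the wrist values.
- My height for the tab's edge came out near 29 mm. The lid top was pressed down at 42 mm, so I probably picked the lower edge of the lug.

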